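# Free the bottom tray for the hardening machine and restack the rest

### The arm

A 6-joint arm with a two-finger parallel gripper is mounted at the origin on the work surface. World frame = base frame: x ahead of the robot, y to its left, z up, the work surface at z = 0. Lengths are in mm, angles in rad, forces in N, time in s.
With the tool pointing down it reaches from about 300 to 775 mm from the base axis. Payload 14.6 kg.
Tool frame: the origin (TCP) lies at the very end of the fingers, on their centre line; the grasp point (between the pads) lies 19 mm behind it; z points along the fingers, y is the line along which they close (so a half turn about z gives the same grasp; the last joint's range is limited). The gripper opens to 94 mm and grips with 3 to 60 N. Pads are 16 mm wide; open, the fingers measure 119 mm over their backs; the gripper's body (75 mm by 177 mm) begins 78 mm behind the grasp point.
Start: joints at [-1.228, 0.3, 1.521, -0, 1.321, -0.067], TCP at [219.126, -504.453, 205.446] pointing down, gripper open.
Joint ranges: [-3.03, 3.03], [-0.79, 2.21], [0.23, 2.52], [-1.04, 4.18], [0, 3.07], [-2.55, 2.55]. Speed limits (rad/s): [2.22, 2.22, 2.57, 3.14, 3.14, 3.14].

### API

Orientations are given as [roll, pitch, yaw] about the fixed x, y, z axes, in that order (R = Rz(yaw) Ry(pitch) Rx(roll)).
In Python, from cell import manip, eyes, ticket gives the robot as it stands. The module is installed in compiled form; this text tells all that it offers.
- The arm moves only by the tool arm_command, never from a script. Its argument "plan" is a list of rows, each a list of 5 numbers: the opening, from -1 (shut) to 1 (fully open), then the shift along the tool's x, y, z in m, then the turn about the tool's z in rad. In form: [[jaw, dx, dy, dz, roll], ...]. A call has 1 to 20 rows; each row shifts and turns the commanded pose from where the row before left it, along the tool's axes as they then stand; what a row does not reach is not made up. A row lasts 1/8 s, in which the tool goes at most 62.5 mm and 10.7 degrees, less where a joint would pass 70% of its speed; a pose out of reach is approached as far as the arm can. A call is refused whole if a number of a shift passes 0.0625 or a number of a turn 0.188, either way. A call with a gripper value outside its range is refused whole. The fingers move at their own pace and stop on an object; "newtons" is the grip in N (left out, the last holds). Time passes only in rows, so rows that do not move let the fingers close. It gives the time, the measured TCP pose, the force, the opening and the grip force at its end, in the units of the state.
- manip.read_state(): the state, without advancing time (a new reading comes with each control period).
- eyes.camera(name): name is "scene" or "top" or "wrist"; returns a dict with "img" (480x640x3 uint8, blue, green, red), "z_map" (480x640 float32, mm along the optical axis (not along the pixel's ray), 0 where there is no reading), "fx", "fy", "cx", "cy" (pixels), "dist" ([k1, k2, p1, p2, k3] as OpenCV has them; the pictures are not rectified), "eye" and "orientation" of the camera in the world. Camera axes: x right, y down, z forward; pixel columns grow to the right and rows downward; lengths in mm; the calibration is good to about 2 mm. A picture is of the moment at which its call begins.
- ticket.sign_off(): hands the job in; it is judged then, once.
The state is a dict: "clock": time; "joints": joint angles; "qd": joint speeds; "effort": joint torques, N m; "eef_pos": TCP position; "eef_rot": TCP orientation; "wrist_force": force on the tool from outside, world axes, zero at the start; "moment": the same for the moment, N m; "finger_gap": finger opening in mm; "finger_force": force on a finger pad.
Only numpy, scipy, OpenCV 4.12 (cv2) and the standard library are available. Lean on these libraries where they do the work, as an engineer would, in place of code of your own. Each camera call takes 0.05 s, during which the arm holds its last target. There are 200 camera calls.

### The job

The blue tray at the bottom of the stack is next for the hardening machine. Move it to the green loading stand, and restack the two trays from above it on the black pallet, yellow below and red on top; each tray must end fully nested in what is below it and let go. Set the trays down gently and keep them level, and leave the tape measure, the can and the screwdriver where they are.

Things in the scene. Friction and masses are not known exactly. Their poses are not given: they have to be found in the camera images.
- red_tray: red plastic parts tray, top of the stack at the start. All 3 trays are alike: outside 150 x 140 mm (own x by y), 60 high to the rim, walls 6 thick; 0.45 to 0.8 kg, balanced. Origin: centre of the underside; z up; x along the handle. Inside: floor at z = 14; four fixed steel rings, 36 across, z 14 to 34, at x = +-49, y = +-41; handle bar along x at the middle.
- yellow_tray: yellow tray, middle of the stack at the start; made as the red one. Below each tray is a solid plinth 130 x 120 mm, z 0 to 8, square-edged, that drops into the 138 x 128 opening of the tray or frame below until the 150 x 140 floor slab (lower face z = 8) rests on that rim. Nested trays stand 52 mm apart; one out of register perches 8 mm too high.
- blue_tray: blue tray, bottom of the stack at the start; made as the red one, same origin and axes.
- red_tray_grip (a point): centre of the red tray's aluminium handle bar, 42 mm above the tray's origin: 70 mm long (tray x), 14 wide (y), z 36 to 48, so its top is 12 mm below the rim; posts at its two ends, free on both long sides (57 mm to the walls).
- yellow_tray_grip (a point): the same on the yellow tray
- blue_tray_grip (a point): the same on the blue tray
- stack_base: grey fixed base, 190 x 165 mm, under the stack at the start; its built-in locating frame (150 x 140 outside, 138 x 128 opening) has its rim 20 mm above the bench; the blue tray starts nested in it, its origin 12 mm above the bench. Origin: centre of the underside, on the bench; x along the 190 mm side.
- stand: green fixed loading stand, 190 x 165 mm; its built-in locating frame (150 x 140 outside, 138 x 128 opening, 10 mm deep, centred) has its rim 40 mm above the bench. Origin: centre of the underside, on the bench; x along the 190 mm side. A tray nested in it has its origin 32 mm above the stand's origin.
- pallet: black fixed pallet, 190 x 165 x 10 mm, empty at the start; origin: centre of its underside, on the bench; x along the 190 side. On it an orange locating frame, 150 x 140 outside, 138 x 128 opening, 10 high, rim 20 mm above the bench. A nested tray has its origin 12 mm above the pallet's; one perched on the frame, 20 mm.
- pallet_mid (a point): centre of the pallet's top, where the frame's middle would be if it were centred. The frame is screwed on through slots: it sits up to 9 mm to either side of this point along the pallet's x (true in y, not turned). This offset is NOT in any reported pose: find it by touch or sight. Shifting the frame takes about 45 N.
- tape_measure: yellow tape measure, 65 x 40 x 60 mm, standing on the bench; origin under its centre. Bystander.
- can: blue can, 60 mm across, 110 high; origin under its centre. Bystander.
- screwdriver: screwdriver, 200 mm long, lying on the bench along its x; origin under its middle. Bystander.
Mind the look-alikes: they are no part of the job. Of the things that look like the yellow_tray, the smaller one is meant. Several things have the shape of the red_tray; the one meant has the colours described above.

How it is judged:
By the outcome, as a careful person would: the job done as asked, in the order asked, and still so for the second after the job is handed in, with the robot touching nothing.
It also fails if it takes over 72 s, if anything falls off the work surface, if the arm or the gripper's body presses on something with over 40 N, if the wrist force passes 120 N, or if a joint passes its speed limit or range.

## Working session

There is one attempt and no reset: what is moved stays moved. The work goes in short steps, Python scripts to look and compute and a tool call to move; the robot and the scene stay as the last step left them, time stands still between calls to the robot, and variables do not carry over. Pictures are saved under pics/ and viewed, at most 10 in all, crops included, and the job is handed in when it is done.

Besides the shell and the picture viewer there is one more tool, called after "Call:" by a JSON object that holds its "method" and its "body". arm_command: Moves the arm, as the interface text tells. Its arguments: {"type":"object","properties":{"plan":{"type":"array"},"newtons":{"type":"number"}},"required":["plan"]}

```bash
mkdir -p pics
cat > h.py <<'E'
import numpy as np,cv2
from scipy.spatial.transform import Rotation as Ro
from cell import manip,eyes,ticket
def cam(n):
    c=eyes.camera(n);return c
def Rm(c):
    o=np.array(c['orientation'],float)
    return o if o.shape==(3,3) else Ro.from_euler('xyz',o).as_matrix()
def K(c): return np.array([[c['fx'],0,c['cx']],[0,c['fy'],c['cy']],[0,0,1.]])
def rays(c,px):
    u=cv2.undistortPoints(np.array(px,float).reshape(-1,1,2),K(c),np.array(c['dist'],float)).reshape(-1,2)
    return np.c_[u,np.ones(len(u))]@Rm(c).T
def onplane(c,px,z):
    r=rays(c,px);e=np.array(c['eye'],float);return e+r*((z-e[2])/r[:,2])[:,None]
def cloud(c):
    h,w=c['z_map'].shape
    uu,vv=np.meshgrid(np.arange(w),np.arange(h))
    r=rays(c,np.c_[uu.ravel(),vv.ravel()])
    return (np.array(c['eye'],float)+r*c['z_map'].reshape(-1,1)).reshape(h,w,3)
E
python3 - <<'E'
from h import *
s=manip.read_state();print(s)
for n in ['scene','top']:
    c=cam(n);cv2.imwrite(f'pics/{n}0.png',c['img']);print(n,c['eye'],c['orientation'],c['fx'],c['dist'])
E
```

```text
{'clock': 0.0, 'joints': array([-1.22760157e+00,  3.00455059e-01,  1.52157854e+00, -9.62871416e-06,
        1.32071968e+00, -6.65866846e-02]), 'qd': array([-0.00166958, -0.00075179,  0.00106839, -0.00182953,  0.00083527,
        0.0005723 ]), 'effort': array([ 1.40397956e-04, -5.31810915e+01, -3.52736056e+01,  7.07768463e-02,
        2.42942985e-02, -9.88931151e-05]), 'eef_pos': array([ 219.03643331, -504.21131936,  204.89621218]), 'eef_rot': array([-3.14043398e+00, -6.79194510e-05,  4.09783793e-01]), 'wrist_force': array([-0.24300211, -0.64597882, -1.10332395]), 'moment': array([0.02769002, 0.03001996, 0.01048072]), 'finger_force': 0.0, 'finger_gap': 94.07283370742583}
scene [1305.09222725 -800.23962785 1059.06989819] [-2.30068166 -0.02093988  0.91337049] 575.4386483449957 [0.00135911 0.         0.         0.         0.        ]
top [ 273.23787411 -134.36685826 1426.43540269] [-2.95950854  0.01316074 -1.59079605] 528.7130134845759 [-0.09162988  0.          0.          0.          0.        ]
```

View pics/top0.png

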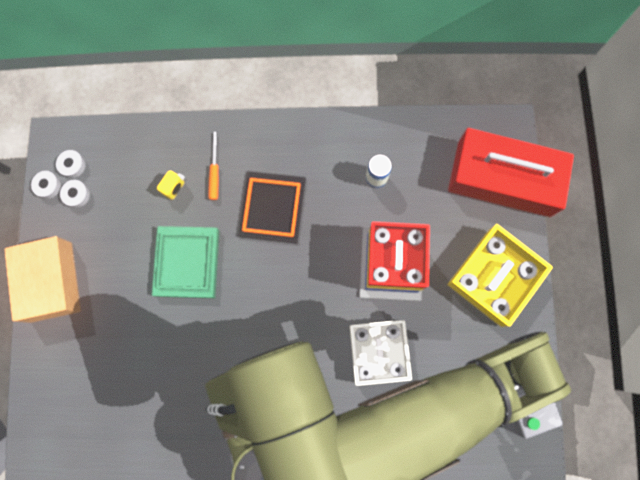

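View pics/scene0.png

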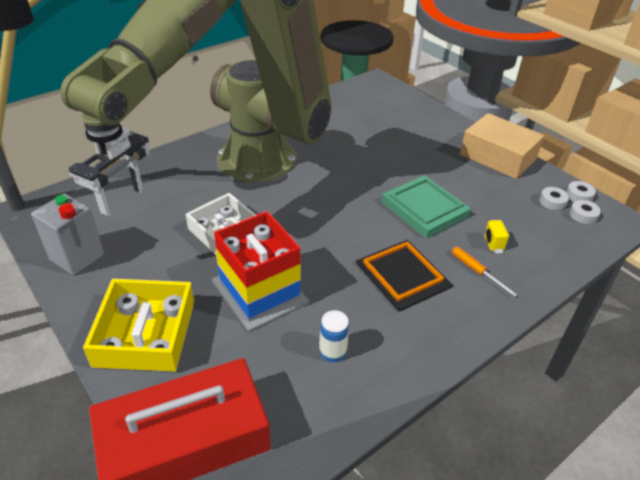

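The top view shows the stack with the red tray at (399,255), the stand at (185,262), and the pallet with its orange frame at (272,207).

- **Look-alikes for yellow:** the loose yellow tray at (500,275) is larger. The one in the stack, at scene (258,278), is smaller and sits between red and blue, so it is the one meant.
- **Look-alikes for red:** the red toolbox at (512,172) and the white tray at (381,352) don't match the description. The red tray on top of the stack does.

I'll measure next and confirm this in a crop.

```bash
cat >> h.py <<'E'
def rect(c,mask,z,tag,up=False):
    n,l,st,ce=cv2.connectedComponentsWithStats(mask.astype(np.uint8))
    for i in range(1,n):
        if st[i,4]<150: continue
        v,u=np.where(l==i)
        p=onplane(c,np.c_[u,v],z)[:,:2].astype(np.float32)
        print(tag,ce[i].round(),st[i,4],[np.round(x,3) for x in cv2.minAreaRect(p)])
E
python3 - <<'E'
from h import *
for n in ['top','scene']:
    c=cam(n);P=cloud(c);H=cv2.cvtColor(c['img'],cv2.COLOR_BGR2HSV);h,s,v=cv2.split(H)
    z=P[...,2];sat=s>130
    red=((h<6)|(h>174))&sat&(v>60)
    rect(c,red&(abs(z-176)<7),176,n+' red rim')
    rect(c,(h>6)&(h<15)&sat&(v>90)&(z<40),20,n+' orange')
    rect(c,(h>70)&(h<90)&(s>80)&(abs(z-40)<5),40,n+' green rim')
    rect(c,(h>70)&(h<90)&(s>80)&(abs(z-35)<12)&(P[...,0]<900),40,n+' green all')
    rect(c,(v<45)&(abs(z-10)<6)&(P[...,1]<300)&(P[...,0]>300),10,n+' black')
    b=(h<40)|(s<60)
    rect(c,(s<60)&(v>120)&(abs(z-158-6)<6)&(P[...,0]>250),164,n+' bar')
    if n=='scene': cv2.imwrite('pics/crop.png',cv2.resize(c['img'][170:380,70:350],None,fx=2.6,fy=2.6,interpolation=2))
    for k,q in dict(stack=(399,255)).items():
        if n=='top': print(P[225:290:8,399].round())
E
```

```text
top red rim [400. 254.] 609 [array([ 480.717, -308.509]), array([141.064, 150.801]), np.float64(85.677)]
top orange [270. 206.] 662 [array([645.56 ,  15.884]), array([147.063, 156.943]), np.float64(82.241)]
top green rim [185. 261.] 488 [array([495.887, 246.246]), array([145.445, 156.212]), np.float64(87.07)]
top green all [185. 262.] 4093 [array([494.289, 245.213]), array([166.149, 188.091]), np.float64(86.979)]
top bar [399. 255.] 164 [array([ 481.671, -308.128]), array([12.177, 68.879]), np.float64(87.322)]
[[ 551. -311.  176.]
 [ 541. -317.  128.]
 [ 514. -311.  163.]
 [ 495. -311.  160.]
 [ 474. -308.  168.]
 [ 455. -308.  161.]
 [ 439. -312.  131.]
 [ 420. -311.  127.]
 [ 406. -318.   73.]]
scene red rim [ 66. 210.] 163 [array([ 132.262, -612.832]), array([33.506, 52.5  ]), np.float64(70.581)]
scene red rim [256. 242.] 844 [array([ 485.306, -311.044]), array([143.999, 158.019]), np.float64(85.891)]
scene orange [402. 272.] 222 [array([646.622,  13.482]), array([152.397, 162.329]), np.float64(82.143)]
scene orange [404. 269.] 187 [array([646.867,  13.694]), array([120.349, 132.179]), np.float64(82.185)]
scene green rim [426. 200.] 472 [array([497.169, 245.217]), array([153.497, 159.313]), np.float64(88.33)]
scene green all [426. 203.] 2581 [array([509.235, 234.088]), array([175.537, 196.969]), np.float64(87.164)]
scene bar [257. 245.] 159 [array([ 485.388, -311.628]), array([17.071, 75.099]), np.float64(85.334)]
```

View pics/crop.png

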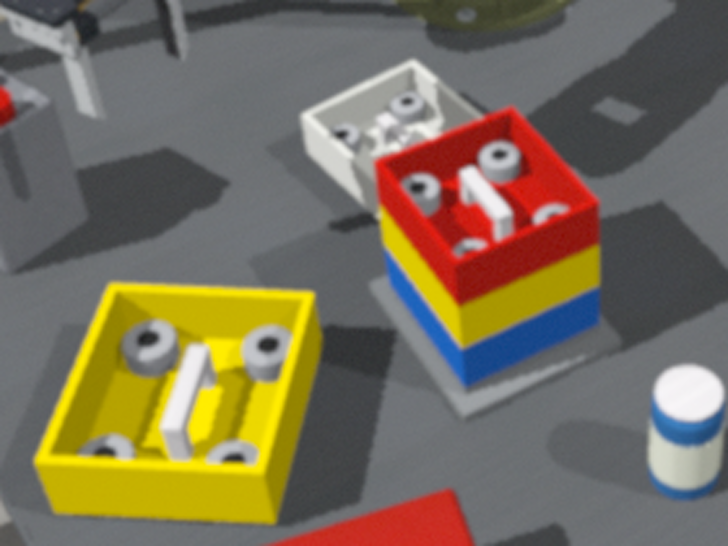

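The crop confirms it: red, yellow and blue trays of equal size are stacked, the loose yellow tray is bigger, and the white one has the wrong colour. I'll leave both loose trays alone. Next I move above the stack for a close look.

Call:
{"method": "arm_command", "body": {"plan": [[0.1,0,0,-0.033,0.162],[0.1,0,0,-0.033,0.162],[0.1,0,0,-0.033,0.161],[0.1,0.031,-0.0268,0,0],[0.1,0.031,-0.0268,0,0],[0.1,0.031,-0.0268,0,0],[0.1,0.031,-0.0268,0,0],[0.1,0.031,-0.0268,0,0],[0.1,0.031,-0.0268,0,0],[0.1,0.031,-0.0268,0,0],[0.1,0.031,-0.0268,0,0],[0.1,0,0,0,0],[0.1,0,0,0,0]], "newtons": 40}}

```text
clock: 1.82
eef_pos: [482.1, -309.6, 304.2]
eef_rot: [-3.142, 0.0, -0.075]
wrist_force: [0.0, 0.1, -0.7]
finger_gap: 51.5
finger_force: 0.0
```

```bash
cat > w.py <<'E'
from h import *
import sys
def wmeas(items,save=None,n='wrist'):
    c=cam(n);P=cloud(c);h,s,v=cv2.split(cv2.cvtColor(c['img'],cv2.COLOR_BGR2HSV));z=P[...,2]
    M=dict(red=((h<6)|(h>174))&(s>130)&(v>60),orange=(h>6)&(h<16)&(s>130)&(v>90),yellow=(h>20)&(h<35)&(s>130)&(v>80),
      blue=(h>100)&(h<125)&(s>120),green=(h>65)&(h<95)&(s>70),bar=(s<70)&(v>110))
    for k,z0,tol in items: rect(c,M[k]&(abs(z-z0)<tol),z0,n+' '+k)
    if save: cv2.imwrite(f'pics/{save}.png',c['img'])
    return c,P
def st():
    s=manip.read_state();print(round(s['clock'],2),s['eef_pos'].round(1),s['eef_rot'].round(3),s['wrist_force'].round(1),round(float(s['finger_gap']),1),s['finger_force'])
if __name__=='__main__':
    a=sys.argv[1:];save=a.pop(0);save=None if save=='-' else save
    n='wrist'
    if a[0] in('top','scene'): n=a.pop(0)
    st();wmeas([(x.split(':')[0],float(x.split(':')[1]),float(x.split(':')[2])) for x in a],save,n)
E
python3 w.py w1 red:176:7 bar:164:8
```

```text
1.82 [ 482.1 -309.6  304.2] [-3.142  0.    -0.075] [ 0.   0.1 -0.7] 51.5 0.0
wrist red [320. 196.] 2935 [array([ 494.217, -310.299]), array([139.782, 123.244]), np.float64(85.728)]
wrist red [321. 303.] 740 [array([ 411.129, -304.488]), array([90.845,  8.797]), np.float64(85.696)]
wrist bar [320. 231.] 970 [array([ 482.047, -309.329]), array([13.136, 69.717]), np.float64(85.692)]
```

View pics/w1.png

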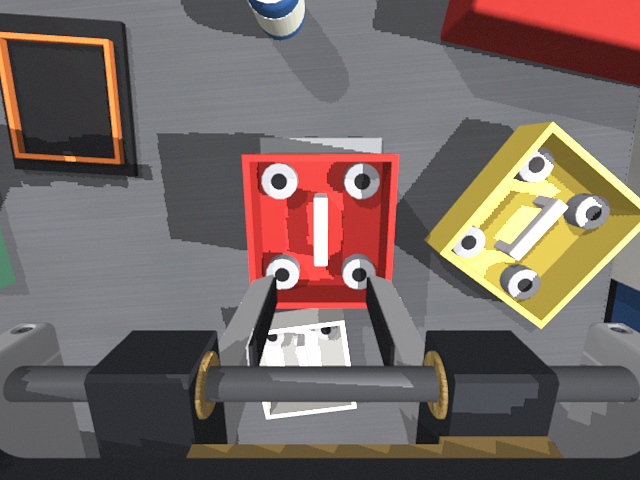

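The wrist view shows the red tray's bar at (320,231), which puts it at (482.0, -309.3) with yaw -4.3°. The tool is already aligned, so I descend and grip.

Call:
{"method": "arm_command", "body": {"plan": [[0.1,0,0,0.045,0],[0.1,0,0,0.045,0],[0.1,0,0,0.045,0],[0.1,0,0,0.021,0],[0.1,0,0,0.008,0],[0.1,0,0,0,0],[-0.7,0,0,0,0],[-0.7,0,0,0,0],[-0.7,0,0,0,0],[-0.7,0,0,0,0],[-0.7,0,0,-0.004,0],[-0.7,0,0,-0.012,0],[-0.7,0,0,-0.03,0],[-0.7,0,0,-0.045,0],[-0.7,0,0,-0.045,0],[-0.7,0,0,-0.02,0],[-0.7,0,0,0,0]], "newtons": 45}}

```text
clock: 4.0
eef_pos: [482.8, -309.6, 298.5]
eef_rot: [3.14, -0.003, -0.075]
wrist_force: [-0.2, -0.1, -0.0]
finger_gap: 14.0
finger_force: 0.0
```

```bash
python3 w.py w2 yellow:124:7 bar:112:7 orange:20:6 ; python3 w.py - top orange:20:9 green:40:6 yellow:124:6
```

```text
4.0 [ 482.8 -309.6  298.5] [ 3.14e+00 -3.00e-03 -7.50e-02] [-0.2 -0.1 -0. ] 14.0 0.0
wrist orange [ 59. 127.] 1515 [array([645.16 ,  13.779]), array([143.633, 149.393]), np.float64(82.26)]
4.05 [ 482.5 -309.4  296.8] [ 3.141e+00 -1.000e-03 -7.500e-02] [-0.4  0.2 -0.5] 14.3 0.0
top orange [268. 207.] 481 [array([645.712,  15.756]), array([146.78 , 156.073]), np.float64(82.556)]
top green [185. 261.] 505 [array([497.235, 248.58 ]), array([147.326, 151.395]), np.float64(87.566)]
```

View pics/w2.png

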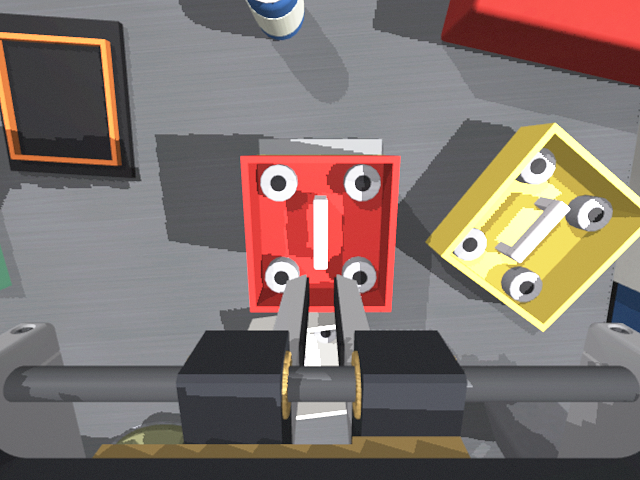

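The red tray stayed on the stack. -0.7 is exactly the bar's width (14 mm), so nothing was gripped. I'll redo it with the jaw at -1.

Call:
{"method": "arm_command", "body": {"plan": [[0.1,0,0,0,0],[0.1,0,0,0.03,0],[0.1,0,0,0.03,0],[0.1,0,0,0.045,0],[0.1,0,0,0.03,0],[0.1,0,0,0.015,0],[0.1,0,0,0.006,0],[0.1,0,0,0,0],[-1,0,0,0,0],[-1,0,0,0,0],[-1,0,0,0,0],[-1,0,0,0,0],[-1,0,0,0,0]], "newtons": 45}}

```text
clock: 5.72
eef_pos: [482.6, -309.3, 140.6]
eef_rot: [3.142, -0.0, -0.075]
wrist_force: [0.1, 0.3, 0.5]
finger_gap: 13.5
finger_force: 45.0
```

Call:
{"method": "arm_command", "body": {"plan": [[-1,0,0,-0.005,0],[-1,0,0,-0.015,0],[-1,0,0,-0.03,0],[-1,0,0,-0.04,0],[-1,-0.001,-0.01,-0.04,0],[-1,-0.002,-0.025,0,0],[-1,-0.003,-0.036,0,0],[-1,-0.003,-0.04,0,0],[-1,-0.003,-0.04,0,0],[-1,-0.003,-0.04,0,0],[-1,-0.003,-0.04,0,0],[-1,-0.003,-0.04,0,0],[-1,-0.002,-0.026,0,0],[-1,-0.001,-0.01,0,0],[-1,0,0,0,0],[-1,0,0,0,0],[-1,0,0,0,0]]}}

```text
clock: 7.85
eef_pos: [481.7, -2.1, 270.4]
eef_rot: [3.142, 0.0, -0.076]
wrist_force: [0.3, -0.9, -5.5]
finger_gap: 13.6
finger_force: 45.0
```

```bash
python3 w.py w3 green:40:5 bar:287:12 orange:20:6; python3 w.py - top yellow:124:6
```

```text
7.85 [481.7  -2.1 270.4] [ 3.142  0.    -0.076] [ 0.3 -0.9 -5.5] 13.6 44.99817430973053
wrist green [ 94. 212.] 1967 [array([496.74, 248.6 ]), array([142.142, 149.839]), np.float64(87.343)]
wrist bar [243. 208.] 2860 [array([533.339,  32.526]), array([32.527, 33.039]), np.float64(83.495)]
wrist bar [400. 209.] 2831 [array([527.376, -45.039]), array([33.595, 32.742]), np.float64(85.625)]
wrist bar [319. 299.] 3771 [array([480.536,   3.725]), array([26.815, 75.389]), np.float64(85.635)]
wrist bar [347. 287.] 340 [array([489.001, -17.097]), array([11.204, 11.213]), np.float64(1.55)]
wrist orange [148.  32.] 633 [array([702.656, 177.249]), array([26.366, 63.787]), np.float64(89.743)]
wrist orange [241.  69.] 238 [array([653.228,  77.753]), array([ 18.219, 138.975]), np.float64(88.128)]
wrist orange [300.   8.] 229 [array([712.522,   3.516]), array([122.47 ,   6.789]), np.float64(79.677)]
7.9 [481.7  -2.  270.4] [ 3.142  0.    -0.076] [ 0.5 -0.2 -5.8] 13.5 44.99824583530426
top yellow [397. 257.] 548 [array([ 481.057, -308.686]), array([141.277, 150.832]), np.float64(85.817)]
```

View pics/w3.png

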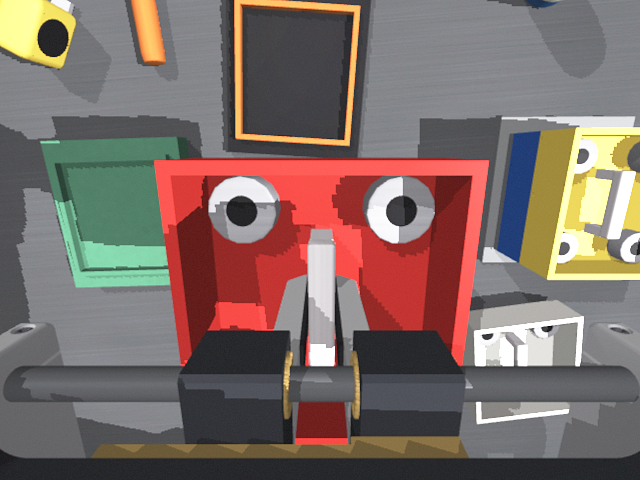

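The wrist view shows the stand frame at (94,212), centred at (496.7, 248.6) with yaw -2.7°. I'll park the red tray there and watch the force as it comes down.

Call:
{"method": "arm_command", "body": {"plan": [[-1,0,0,0,-0.029],[-1,0,-0.01,0,0],[-1,0.0005,-0.03,0,0],[-1,0.0005,-0.04,0,0],[-1,0.0005,-0.045,0,0],[-1,0.0005,-0.045,0,0],[-1,0.0005,-0.041,0.01,0],[-1,0.0005,-0.03,0.02,0],[-1,0.0009,-0.01,0.03,0],[-1,0,0,0.04,0],[-1,0,0,0.04,0],[-1,0,0,0.03,0],[-1,0,0,0.018,0],[-1,0,0,0.01,0],[-1,0,0,0,0],[-1,0,0,0,0]]}}

```text
clock: 9.95
eef_pos: [497.7, 249.5, 73.5]
eef_rot: [-3.141, -0.002, -0.046]
wrist_force: [-0.5, -0.5, -5.3]
finger_gap: 13.4
finger_force: 45.0
```

```bash
python3 w.py - red:132:10 green:40:5
```

```text
9.95 [497.7 249.5  73.5] [-3.141e+00 -2.000e-03 -4.600e-02] [-0.5 -0.5 -5.3] 13.4 44.998204708099365
```

Call:
{"method": "arm_command", "body": {"plan": [[-1,0,0,0.004,0],[-1,0,0,0.003,0],[-1,0,0,0.002,0],[-1,0,0,0.002,0],[-1,0,0,0.002,0],[-1,0,0,0.001,0],[-1,0,0,0.001,0],[-1,0,0,0,0]]}}

```text
clock: 11.0
eef_pos: [497.1, 249.2, 57.4]
eef_rot: [3.142, 0.0, -0.046]
wrist_force: [-0.3, -1.4, -5.7]
finger_gap: 13.7
finger_force: 45.0
```

Call:
{"method": "arm_command", "body": {"plan": [[-1,0,0,0.001,0],[-1,0,0,0.0005,0],[-1,0,0,0,0]]}}

```text
clock: 11.38
eef_pos: [497.3, 249.2, 56.5]
eef_rot: [-3.141, -0.0, -0.046]
wrist_force: [-3.5, -1.3, 6.5]
finger_gap: 13.4
finger_force: 45.0
```

Call:
{"method": "arm_command", "body": {"plan": [[0.1,0,0,0,0],[0.1,0,0,0,0],[0.1,0,0,-0.02,0],[0.1,0,0,-0.05,0],[0.1,0,0,-0.06,0.029],[0.1,0,0.02,-0.05,0],[0.1,0.002,0.04,-0.015,0],[0.1,0.0025,0.05,0,0],[0.1,0.0025,0.05,0,0],[0.1,0.0025,0.05,0,0],[0.1,0.0025,0.05,0,0],[0.1,0.0025,0.05,0,0],[0.1,0.0025,0.05,0,0],[0.1,0.0025,0.05,0,0],[0.1,0.0025,0.05,0,0],[0.1,0.0025,0.05,0,0],[0.1,0.0025,0.0375,0,0],[0.1,0.0025,0.01,0,0],[0.1,0,0,0,0],[0.1,0,0,0,0]]}}

```text
clock: 13.88
eef_pos: [485.0, -307.9, 251.1]
eef_rot: [-3.142, -0.0, -0.074]
wrist_force: [0.6, -0.3, 0.2]
finger_gap: 51.5
finger_force: 0.0
```

```bash
python3 w.py - yellow:124:7 bar:112:7 orange:20:6;python3 w.py - top red:92:7 green:40:6; python3 w.py - scene red:92:7
```

```text
13.88 [ 485.  -307.9  251.1] [-3.142 -0.    -0.074] [ 0.6 -0.3  0.2] 51.5 0.0
wrist yellow [315. 199.] 2608 [array([ 495.373, -310.356]), array([139.774, 121.219]), np.float64(85.738)]
wrist yellow [321. 306.] 746 [array([ 411.276, -303.155]), array([91.735,  8.806]), np.float64(85.757)]
wrist bar [322. 234.] 962 [array([ 482.057, -309.429]), array([13.121, 69.798]), np.float64(85.753)]
wrist orange [64. 90.] 2182 [array([6.43589e+02, 5.43000e-01]), array([118.278, 149.995]), np.float64(82.085)]
13.93 [ 485.  -307.8  251.2] [ 3.142 -0.    -0.074] [-0.1  0.2  0.5] 51.6 0.0
top red [514. 170.] 3155 [array([ 718.023, -640.136]), array([302.271, 165.171]), np.float64(74.671)]
top red [179. 259.] 552 [array([495.553, 246.533]), array([143.534, 150.12 ]), np.float64(87.323)]
13.97 [ 485.  -308.   251.2] [ 3.141 -0.    -0.074] [-0.2  0.5  0.6] 51.9 0.0
scene red [429. 186.] 549 [array([500.256, 244.617]), array([149.219, 158.935]), np.float64(87.355)]
scene red [193. 453.] 838 [array([ 796.272, -650.264]), array([273.404,  19.307]), np.float64(74.61)]
```

Call:
{"method": "arm_command", "body": {"plan": [[0.1,-0.0028,0.0017,0.03,0],[0.1,0,0,0.045,0],[0.1,0,0,0.045,0],[0.1,0,0,0.025,0],[0.1,0,0,0.0125,0],[0.1,0,0,0.005,0],[0.1,0,0,0,0],[-1,0,0,0,0],[-1,0,0,0,0],[-1,0,0,0,0],[-1,0,0,0,0],[-1,0,0,0,0]]}}

```text
clock: 15.52
eef_pos: [481.8, -310.2, 88.5]
eef_rot: [-3.141, 0.0, -0.075]
wrist_force: [-0.0, 2.6, 0.6]
finger_gap: 13.8
finger_force: 45.0
```

Call:
{"method": "arm_command", "body": {"plan": [[-1,0,0,-0.005,0],[-1,0,0,-0.015,0],[-1,0,0,-0.03,0],[-1,0,0,-0.04,0],[-1,0,0,-0.045,0],[-1,-0.001,-0.02,-0.04,0],[-1,-0.002,-0.03,-0.025,0],[-1,-0.001,-0.01,-0.01,0],[-1,0,0,0,0],[-1,0,0,0,0]]}}

```text
clock: 16.77
eef_pos: [482.0, -250.8, 297.3]
eef_rot: [-3.141, 0.002, -0.076]
wrist_force: [-0.1, 0.5, -6.8]
finger_gap: 13.7
finger_force: 45.0
```

```bash
python3 w.py w4 orange:20:6; python3 w.py - orange:20:6; python3 w.py - top blue:72:6 orange:20:9
```

```text
16.77 [ 482.  -250.8  297.3] [-3.141e+00  2.000e-03 -7.600e-02] [-0.1  0.5 -6.8] 13.7 44.998045563697815
wrist orange [98. 83.] 2845 [array([645.447,  14.042]), array([143.105, 149.839]), np.float64(82.208)]
16.82 [ 482.  -250.9  297.3] [-3.141e+00  2.000e-03 -7.600e-02] [-0.5  0.5 -6.5] 13.8 44.998024106025696
wrist orange [97. 83.] 2845 [array([645.444,  14.032]), array([143.116, 149.857]), np.float64(82.216)]
16.88 [ 482.  -250.9  297.4] [-3.141e+00  2.000e-03 -7.600e-02] [ 0.   0.4 -7.6] 13.3 44.998077750205994
top blue [415. 276.] 151 [array([ 440.824, -365.227]), array([ 52.423, 119.761]), np.float64(55.652)]
top orange [268. 209.] 471 [array([645.991,  16.345]), array([145.719, 156.028]), np.float64(82.441)]
```

View pics/w4.png

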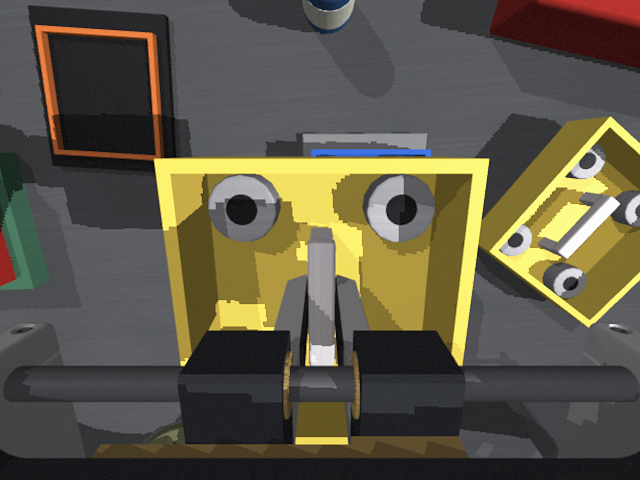

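The frame is fully visible at (98,83). After allowing for its visible side wall, its centre is about (645.4, 15.2) with yaw -7.8°. I carry the yellow tray there.

Call:
{"method": "arm_command", "body": {"plan": [[-1,0,0,0,0.0605],[-1,0.006,-0.0136,0,0],[-1,0.0155,-0.035,0,0],[-1,0.019,-0.043,0,0],[-1,0.019,-0.043,0,0],[-1,0.019,-0.043,0,0],[-1,0.019,-0.043,0.005,0],[-1,0.0155,-0.036,0.015,0],[-1,0.0095,-0.022,0.03,0],[-1,0.0032,-0.007,0.04,0],[-1,0,0,0.045,0],[-1,0,0,0.04,0],[-1,0,0,0.035,0],[-1,0,0,0.02,0],[-1,0,0,0.01,0],[-1,0,0,0,0],[-1,0,0,0,0]]}}

```text
clock: 19.05
eef_pos: [646.2, 15.7, 59.8]
eef_rot: [-3.141, -0.002, -0.136]
wrist_force: [0.6, -0.6, -6.3]
finger_gap: 13.3
finger_force: 45.0
```

```bash
python3 w.py - orange:20:6 yellow:92:8; python3 w.py - top  yellow:92:7;  python3 w.py - scene yellow:92:7 orange:20:7
```

```text
19.05 [646.2  15.7  59.8] [-3.141e+00 -2.000e-03 -1.360e-01] [ 0.6 -0.6 -6.3] 13.3 44.998177886009216
wrist orange [ 57. 181.] 5949 [array([722.276, 176.233]), array([ 28.02 , 100.381]), np.float64(89.876)]
wrist orange [320. 155.] 219 [array([719.732,   5.853]), array([138.259,   0.   ]), np.float64(82.218)]
wrist yellow [197. 244.] 4936 [array([704.621,  33.363]), array([ 82.349, 171.4  ]), np.float64(28.753)]
wrist yellow [459. 274.] 2292 [array([656.763, -52.921]), array([11.112, 95.621]), np.float64(82.244)]
wrist yellow [321. 432.] 1140 [array([577.035,  24.37 ]), array([27.909, 15.303]), np.float64(82.259)]
19.1 [646.1  15.7  59.8] [-3.141e+00 -2.000e-03 -1.360e-01] [-0.5  0.8 -5.5] 13.6 44.99807596206665
19.15 [646.   15.6  59.6] [-3.141e+00 -2.000e-03 -1.360e-01] [ 0.1 -0.2 -5.6] 13.4 44.998127818107605
scene yellow [409. 257.] 673 [array([647.797,  13.521]), array([149.291, 159.814]), np.float64(82.092)]
```

Call:
{"method": "arm_command", "body": {"plan": [[-1,0,0,0.004,0],[-1,0,0,0.003,0],[-1,0,0,0.002,0],[-1,0,0,0.002,0],[-1,0,0,0.0015,0],[-1,0,0,0.0015,0],[-1,0,0,0.0015,0],[-1,0,0,0.001,0],[-1,0,0,0.001,0],[-1,0,0,0.001,0],[-1,0,0,0,0]]}}

```text
clock: 20.58
eef_pos: [645.4, 15.7, 39.9]
eef_rot: [3.142, 0.0, -0.136]
wrist_force: [0.2, 0.8, -6.1]
finger_gap: 13.6
finger_force: 45.0
```

Below the perch height (44.5) with the full weight still held, so it is entering the frame.

Call:
{"method": "arm_command", "body": {"plan": [[-1,0,0,0.001,0],[-1,0,0,0.001,0],[-1,0,0,0.001,0],[-1,0,0,0.0005,0],[-1,0,0,0,0]]}}

```text
clock: 21.2
eef_pos: [645.5, 15.7, 36.6]
eef_rot: [-3.142, -0.0, -0.136]
wrist_force: [-1.7, 0.2, -4.8]
finger_gap: 13.5
finger_force: 45.0
```

Call:
{"method": "arm_command", "body": {"plan": [[-1,0,0,0.0007,0],[-1,0,0,0,0],[0.1,0,0,0,0],[0.1,0,0,0,0],[0.1,0,0,-0.02,0],[0.1,0,0,-0.05,0],[0.1,0,0,-0.05,-0.0896],[0.1,-0.01,-0.014,-0.04,0],[0.1,-0.0248,-0.0353,0,0],[0.1,-0.0248,-0.0353,0,0],[0.1,-0.0248,-0.0353,0,0],[0.1,-0.0248,-0.0353,0,0],[0.1,-0.0248,-0.0353,0,0],[0.1,-0.0177,-0.0253,0,0],[0.1,-0.0072,-0.0103,0,0],[0.1,0,0,0,0],[0.1,0,0,0,0]]}}

```text
clock: 23.32
eef_pos: [497.7, 248.0, 196.0]
eef_rot: [-3.142, -0.0, -0.047]
wrist_force: [0.3, -0.4, 0.1]
finger_gap: 51.4
finger_force: 0.0
```

```bash
python3 w.py - red:92:7 bar:80:7 yellow:72:6 ;python3 w.py - top yellow:72:6
```

```text
23.32 [497.7 248.  196. ] [-3.142 -0.    -0.047] [ 0.3 -0.4  0.1] 51.4 0.0
wrist red [319. 199.] 3443 [array([509.396, 247.963]), array([139.765, 121.76 ]), np.float64(87.374)]
wrist red [321. 316.] 897 [array([425.626, 250.668]), array([91.196,  9.312]), np.float64(87.308)]
wrist bar [320. 238.] 1101 [array([496.934, 248.714]), array([13.174, 68.935]), np.float64(87.304)]
wrist yellow [507.  65.] 411 [array([630.036,  89.566]), array([  3.378, 102.038]), np.float64(82.349)]
23.38 [497.7 248.  195.8] [ 3.141 -0.    -0.047] [-0.8 -0.7  0.3] 52.1 0.0
top yellow [268. 199.] 444 [array([644.921,  15.473]), array([141.156, 152.004]), np.float64(82.484)]
top yellow [502. 276.] 754 [array([ 437.142, -588.949]), array([186.505, 201.242]), np.float64(50.335)]
```

Call:
{"method": "arm_command", "body": {"plan": [[0.1,-0.0007,-0.0007,0.03,0],[0.1,0,0,0.045,0],[0.1,0,0,0.04,0],[0.1,0,0,0.0165,0],[0.1,0,0,0.007,0],[0.1,0,0,0.001,0],[0.1,0,0,0,0],[-1,0,0,0,0],[-1,0,0,0,0],[-1,0,0,0,0],[-1,0,0,0,0],[-1,0,0,-0.005,0],[-1,0,0,-0.015,0],[-1,0,0,-0.035,0],[-1,0,0,-0.05,0],[-1,0,0,-0.055,0],[-1,0,0,-0.05,0],[-1,0,0,-0.03,0],[-1,0,0,0,0],[-1,0,0,0,0]]}}

```text
clock: 25.92
eef_pos: [496.0, 249.4, 294.7]
eef_rot: [3.141, 0.002, -0.046]
wrist_force: [-1.1, -0.1, -6.8]
finger_gap: 13.5
finger_force: 45.0
```

```bash
python3 w.py w5 yellow:72:5 yellow:80:3 green:40:4 bar:284:12
```

```text
25.93 [496.  249.4 294.7] [ 3.141e+00  2.000e-03 -4.600e-02] [-1.1 -0.1 -6.8] 13.5 44.998204708099365
wrist yellow [468.  45.] 153 [array([670.567,  83.45 ]), array([ 2.466, 89.427]), np.float64(82.231)]
wrist yellow [582.  55.] 513 [array([649.74, -41.66]), array([152.193,  63.051]), np.float64(18.594)]
wrist green [320. 153.] 556 [array([568.835, 246.264]), array([139.248,   4.844]), np.float64(87.345)]
```

View pics/w5.png

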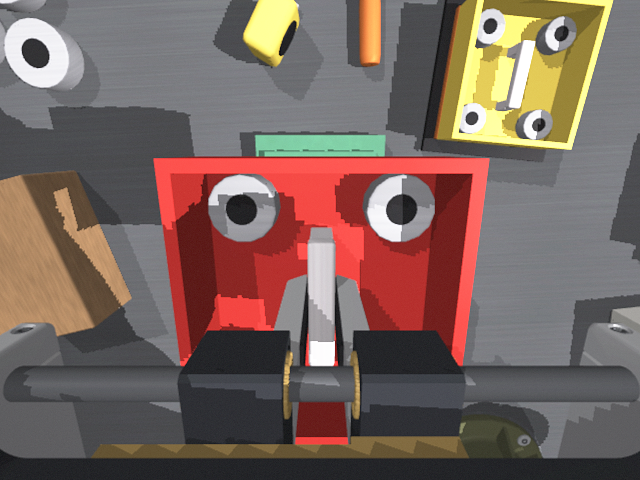

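The red tray is held level. The yellow tray sits on the pallet with its bar at (521,74), so I'll measure that bar.

```bash
python3 w.py - bar:60:6;  python3 w.py - top yellow:72:4 bar:60:5
```

```text
25.98 [496.  249.4 294.5] [ 3.14e+00  3.00e-03 -4.60e-02] [-0.3 -0.6 -6.6] 13.7 44.99820291996002
wrist bar [521.  73.] 946 [array([643.934,  17.14 ]), array([16.74 , 69.626]), np.float64(83.348)]
26.02 [496.  249.4 294.6] [ 3.14e+00  3.00e-03 -4.60e-02] [-0.2  0.1 -4.9] 13.4 44.99824047088623
top yellow [269. 180.] 175 [array([684.235,  10.173]), array([141.666,  72.919]), np.float64(84.705)]
top bar [500. 275.] 229 [array([ 436.801, -587.448]), array([19.019, 93.361]), np.float64(49.199)]
top bar [381. 353.] 487 [array([ 247.705, -265.278]), array([149.52 , 140.721]), np.float64(4.102)]
```

Call:
{"method": "arm_command", "body": {"plan": [[-1,0,0,0,0.0896],[-1,0.0085,0.01,0,0],[-1,0.022,0.026,0,0],[-1,0.03,0.0355,0,0],[-1,0.035,0.0414,0,0],[-1,0.035,0.0414,0,0],[-1,0.026,0.031,0.005,0],[-1,0.016,0.0187,0.015,0],[-1,0.006,0.007,0.03,0],[-1,0,0,0.04,0],[-1,0,0,0.04,0],[-1,0,0,0.03,0],[-1,0,0,0.016,0],[-1,0,0,0.006,0],[-1,0,0,0,0],[-1,0,0,0,0]]}}

```text
clock: 28.08
eef_pos: [645.3, 16.4, 115.4]
eef_rot: [-3.141, -0.002, -0.136]
wrist_force: [0.1, -0.4, -5.3]
finger_gap: 13.6
finger_force: 45.0
```

```bash
python3 w.py - yellow:72:8;  python3 w.py - scene red:145:8 yellow:72:9
```

```text
28.07 [645.3  16.4 115.4] [-3.141e+00 -2.000e-03 -1.360e-01] [ 0.1 -0.4 -5.3] 13.6 44.99834597110748
wrist yellow [304. 155.] 176 [array([720.178,  16.465]), array([112.822,   0.   ]), np.float64(82.223)]
28.12 [645.3  16.4 115.4] [-3.141e+00 -2.000e-03 -1.360e-01] [ 0.7  0.1 -5.9] 13.7 44.99834060668945
scene red [411. 240.] 786 [array([647.467,  15.293]), array([153.636, 164.567]), np.float64(81.231)]
scene yellow [404. 268.] 483 [array([648.959,  10.298]), array([147.289, 158.51 ]), np.float64(82.447)]
scene yellow [138. 320.] 1909 [array([ 439.94 , -589.898]), array([188.676, 209.708]), np.float64(49.834)]
```

Call:
{"method": "arm_command", "body": {"plan": [[-1,0,0.0005,0.006,0],[-1,0,0,0.004,0],[-1,0,0,0.003,0],[-1,0,0,0.002,0],[-1,0,0,0.002,0],[-1,0,0,0.0015,0],[-1,0,0,0.001,0],[-1,0,0,0.001,0],[-1,0,0,0.001,0],[-1,0,0,0.001,0],[-1,0,0,0,0]]}}

```text
clock: 29.55
eef_pos: [644.7, 15.9, 91.7]
eef_rot: [3.142, 0.0, -0.136]
wrist_force: [-0.1, -0.1, -5.6]
finger_gap: 13.6
finger_force: 45.0
```

Call:
{"method": "arm_command", "body": {"plan": [[-1,0,0,0.001,0],[-1,0,0,0.001,0],[-1,0,0,0.0007,0],[-1,0,0,0.0005,0],[-1,0,0,0,0]]}}

```text
clock: 30.18
eef_pos: [644.7, 15.9, 88.5]
eef_rot: [3.142, 0.0, -0.136]
wrist_force: [-0.3, 0.6, -5.6]
finger_gap: 13.5
finger_force: 45.0
```

Call:
{"method": "arm_command", "body": {"plan": [[-1,0,0,0.0006,0],[-1,0,0,0.0006,0],[-1,0,0,0,0]]}}

```text
clock: 30.55
eef_pos: [644.9, 15.9, 88.3]
eef_rot: [-3.142, -0.001, -0.136]
wrist_force: [-4.3, 0.3, 4.8]
finger_gap: 13.4
finger_force: 45.0
```

Call:
{"method": "arm_command", "body": {"plan": [[0.1,0,0,0,0],[0.1,0,0,0,0],[0.1,0,0,-0.02,0],[0.1,0,0,-0.045,0],[0.1,0,0,-0.047,-0.061],[0.1,-0.0079,0.0186,0,0],[0.1,-0.018,0.044,0,0],[0.1,-0.02,0.049,0,0],[0.1,-0.02,0.049,0,0],[0.1,-0.02,0.049,0,0],[0.1,-0.02,0.049,0,0],[0.1,-0.018,0.044,0,0],[0.1,-0.01,0.025,0,0],[0.1,-0.004,0.009,0,0],[0.1,0,0,0,0],[0.1,0,0,0,0]]}}

```text
clock: 32.55
eef_pos: [482.5, -308.6, 199.4]
eef_rot: [-3.141, -0.0, -0.074]
wrist_force: [-0.0, 0.2, 0.2]
finger_gap: 51.6
finger_force: 0.0
```

```bash
python3 w.py - blue:72:6 bar:60:7;  python3 w.py - top red:124:5 yellow:72:5; python3 w.py - scene red:124:5 yellow:72:5 bar:112:6
```

```text
32.55 [ 482.5 -308.6  199.4] [-3.141 -0.    -0.074] [-0.   0.2  0.2] 51.6 0.0
wrist blue [322. 196.] 2903 [array([ 494.818, -310.322]), array([139.816, 120.971]), np.float64(85.761)]
wrist blue [321. 304.] 729 [array([ 410.87 , -304.071]), array([91.663,  8.785]), np.float64(85.778)]
wrist bar [322. 231.] 971 [array([ 481.626, -309.31 ]), array([13.105, 69.634]), np.float64(85.773)]
wrist bar [602. 253.] 2058 [array([ 439.634, -585.954]), array([25.27 , 91.069]), np.float64(50.126)]
wrist bar [356. 422.] 216 [array([ 250.999, -332.587]), array([59.613,  5.869]), np.float64(4.125)]
wrist bar [244. 431.] 181 [array([ 252.017, -199.976]), array([42.115,  9.046]), np.float64(3.589)]
32.6 [ 482.6 -308.6  199.4] [-3.141 -0.    -0.074] [-0.2 -0.1  0.1] 51.5 0.0
top red [262. 202.] 410 [array([643.05 ,  15.891]), array([140.723, 149.36 ]), np.float64(82.086)]
top yellow [525. 250.] 175 [array([ 506.046, -652.002]), array([174.405,  27.531]), np.float64(43.427)]
32.65 [ 482.6 -308.7  199.4] [-3.141  0.    -0.074] [ 0.3  0.1 -1.1] 51.6 0.0
scene red [408. 241.] 677 [array([646.738,  12.116]), array([147.153, 155.512]), np.float64(82.247)]
scene yellow [405. 270.] 195 [array([677.532, -29.164]), array([202.207, 102.814]), np.float64(35.261)]
scene yellow [137. 289.] 268 [array([ 360.592, -552.58 ]), array([189.64 ,  84.816]), np.float64(75.641)]
scene yellow [133. 351.] 293 [array([ 503.223, -642.758]), array([184.415,  40.642]), np.float64(51.086)]
scene bar [407. 243.] 155 [array([647.013,  11.994]), array([19.209, 73.623]), np.float64(82.5)]
scene bar [335. 321.] 434 [array([ 730.195, -280.239]), array([52.569, 56.312]), np.float64(49.971)]
```

Call:
{"method": "arm_command", "body": {"plan": [[0.1,-0.0009,0.0008,0.03,0],[0.1,0,0,0.045,0],[0.1,0,0,0.045,0],[0.1,0,0,0.027,0],[0.1,0,0,0.012,0],[0.1,0,0,0.004,0],[0.1,0,0,0,0],[-1,0,0,0,0],[-1,0,0,0,0],[-1,0,0,0,0],[-1,0,0,0,0],[-1,0,0,0,0]]}}

```text
clock: 34.2
eef_pos: [481.2, -310.0, 36.5]
eef_rot: [-3.141, -0.0, -0.075]
wrist_force: [0.6, 3.4, 3.2]
finger_gap: 13.4
finger_force: 45.0
```

Call:
{"method": "arm_command", "body": {"plan": [[-1,0,0,-0.005,0],[-1,0,0,-0.015,0],[-1,0,0,-0.035,0],[-1,0,0,-0.05,0],[-1,0,0,-0.05,0],[-1,-0.001,-0.01,-0.045,0],[-1,-0.002,-0.025,-0.03,0],[-1,-0.003,-0.036,0,0],[-1,-0.003,-0.04,0,0],[-1,-0.003,-0.04,0,0],[-1,-0.003,-0.04,0,0],[-1,-0.003,-0.04,0,0],[-1,-0.003,-0.04,0,0],[-1,-0.002,-0.026,0,0],[-1,-0.001,-0.01,0,0],[-1,0,0,0,0],[-1,0,0,0,0]]}}

```text
clock: 36.33
eef_pos: [480.1, -3.1, 266.5]
eef_rot: [3.141, -0.0, -0.075]
wrist_force: [-0.3, 0.3, -7.6]
finger_gap: 13.6
finger_force: 45.0
```

```bash
python3 w.py - green:40:5 red:124:6
```

```text
36.33 [480.1  -3.1 266.5] [ 3.141 -0.    -0.075] [-0.3  0.3 -7.6] 13.6 44.997957944869995
wrist green [ 90. 212.] 2001 [array([496.735, 248.855]), array([141.643, 149.85 ]), np.float64(87.331)]
wrist red [281.  88.] 3204 [array([626.245,  17.625]), array([139.786, 114.61 ]), np.float64(82.238)]
```

Call:
{"method": "arm_command", "body": {"plan": [[-1,0,0,0,-0.029],[-1,0,-0.01,0,0],[-1,0.0007,-0.03,0,0],[-1,0.0007,-0.04,0,0],[-1,0.0007,-0.045,0,0],[-1,0.0007,-0.045,0,0],[-1,0.0007,-0.042,0.01,0],[-1,0.0007,-0.03,0.02,0],[-1,0.0005,-0.0105,0.03,0],[-1,0,0,0.04,0],[-1,0,0,0.04,0],[-1,0,0,0.03,0],[-1,0,0,0.014,0],[-1,0,0,0.008,0],[-1,0,0,0,0],[-1,0,0,0,0]]}}

```text
clock: 38.38
eef_pos: [496.8, 250.0, 75.4]
eef_rot: [-3.141, -0.001, -0.046]
wrist_force: [0.0, 0.2, -6.8]
finger_gap: 13.6
finger_force: 45.0
```

Call:
{"method": "arm_command", "body": {"plan": [[-1,0,0,0.004,0],[-1,0,0,0.003,0],[-1,0,0,0.002,0],[-1,0,0,0.002,0],[-1,0,0,0,0]]}}

```text
clock: 39.0
eef_pos: [496.3, 249.7, 63.2]
eef_rot: [3.141, 0.0, -0.046]
wrist_force: [-0.1, 0.0, -6.8]
finger_gap: 13.5
finger_force: 45.0
```

Below the perch height (64.5) and going in freely.

Call:
{"method": "arm_command", "body": {"plan": [[-1,0,0.0005,0.0015,0],[-1,0,0,0.0015,0],[-1,0,0,0.001,0],[-1,0,0,0.001,0],[-1,0,0,0.0008,0],[-1,0,0,0.0005,0],[-1,0,0,0,0]]}}

```text
clock: 39.88
eef_pos: [496.3, 249.2, 57.0]
eef_rot: [3.142, 0.0, -0.046]
wrist_force: [-0.6, 1.1, -6.0]
finger_gap: 13.5
finger_force: 45.0
```

Call:
{"method": "arm_command", "body": {"plan": [[-1,0,0,0.0006,0],[-1,0,0,0.0005,0],[-1,0,0,0,0]]}}

```text
clock: 40.25
eef_pos: [496.4, 249.3, 56.4]
eef_rot: [-3.141, -0.0, -0.046]
wrist_force: [-4.4, -1.6, 2.9]
finger_gap: 13.4
finger_force: 45.0
```

Seated. I release, lift, and back off to y≈150 for a final look.

Call:
{"method": "arm_command", "body": {"plan": [[0.1,0,0,0,0],[0.1,0,0,0,0],[0.1,0,0,0,0],[0.1,0,0,-0.02,0],[0.1,0,0,-0.05,0],[0.1,0,0,-0.06,0],[0.1,-0.01,0.02,-0.06,0],[0.1,-0.02,0.03,-0.04,0],[0.1,-0.02,0.03,0,0],[0.1,-0.01,0.02,0,0],[0.1,0,0,0,0],[0.1,0,0,0,0]]}}

```text
clock: 41.75
eef_pos: [432.5, 153.0, 284.5]
eef_rot: [-3.141, -0.0, -0.046]
wrist_force: [0.1, 0.3, 0.8]
finger_gap: 51.6
finger_force: 0.0
```

Run:
```python
from w import *
st()
c,P=wmeas([('blue',92,5),('red',124,5)])
for n in ['wrist','top','scene']:
    c=cam(n);P=cloud(c);h,s,v=cv2.split(cv2.cvtColor(c['img'],cv2.COLOR_BGR2HSV));X,Y,Z=P[...,0],P[...,1],P[...,2]
    for k,m,zr in [('blue',(h>100)&(h<125)&(s>120)&(abs(X-497)<95)&(abs(Y-249)<95),92),('red',((h<6)|(h>174))&(s>130)&(abs(X-645)<95)&(abs(Y-15)<95),124)]:
        z=Z[m&(Z>zr-15)]; hh,e=np.histogram(z,np.arange(zr-12,zr+20,2)); print(n,k,e[hh.argmax()],hh)
c=cam('scene');cv2.imwrite('pics/end.png',cv2.resize(c['img'][130:380,200:620],None,fx=1.9,fy=1.9,interpolation=2))
```

```text
41.75 [432.5 153.  284.5] [-3.141 -0.    -0.046] [0.1 0.3 0.8] 51.6 0.0
wrist blue [196. 178.] 1729 [array([495.957, 251.195]), array([134.294, 149.226]), np.float64(87.377)]
wrist blue [294. 169.] 220 [array([492.754, 179.526]), array([  4.578, 147.099]), np.float64(86.211)]
wrist red [461.  55.] 2307 [array([601.9  ,  21.705]), array([140.518,  68.524]), np.float64(82.857)]
wrist blue 90 [ 241  182  132  240  251 1157  543    1    0    0    0    0    0    0
    0]
wrist red 122 [ 168  190  179  189  222 1438  542    3    0    0    0    0    0    0
    0]
top blue 88 [ 7  6 17 27 50 36 37 11  4  0  0  0  0  0  0]
top red 122 [ 41  32  46  76 136 140 105  39  15   0   1   0   0   0   0]
scene blue 92 [ 74  72  98  72 105 128 130  72  13   2   0   0   0   0   0]
scene red 124 [ 92  93 116  96 113 175 201 115  15   0   0   0   0   0   0]
```

View pics/end.png

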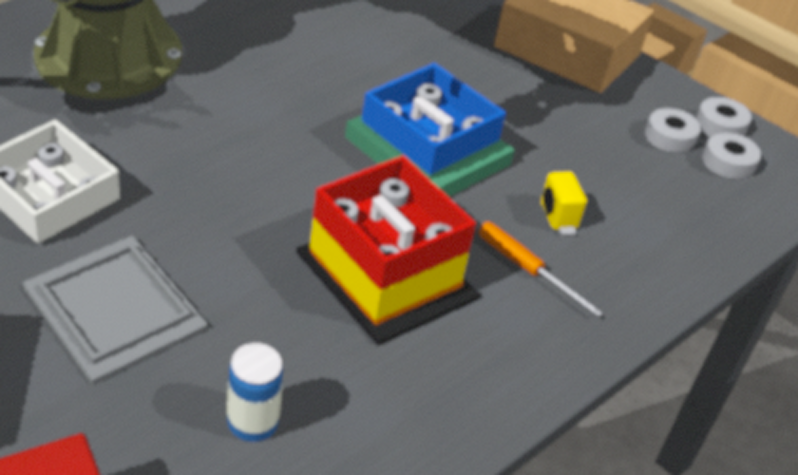

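The final picture shows the blue tray nested on the stand at (433,115), rim at about 92 mm. Red on yellow is nested on the pallet at (395,240), rim at about 124 mm. The tape measure, can and screwdriver were not touched. I'm handing it in.

```bash
python3 -c "
from cell import ticket;print(ticket.sign_off())"
```

```text
the job is handed in; nothing more can be done
None
```

The job is handed in at about 42 s on the robot clock: the blue tray is nested on the green stand, yellow with red on top is nested on the black pallet, and the tape measure, can and screwdriver were not touched.

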